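Pull-test the spring clips, sort out the weak ones and log the batch

ROBOT

A 6-joint arm with a two-finger parallel gripper is mounted at the origin on the work surface. World frame = base frame: x ahead of the robot, y to its left, z up, the work surface at z = 0. Lengths are in m, angles in degrees, forces in N, time in s.
With the tool pointing down it reaches from about 0.25 to 0.775 m from the base axis. Payload 4 kg.
Tool frame: the origin (TCP) lies at the very end of the fingers, on their centre line; the grasp point (between the pads) lies 19 mm behind it (env.grip_point_offset is the distance from the TCP to the grasp point, in m); z points along the fingers, y is the line along which they close (so a half turn about z gives the same grasp; the last joint's range is limited). The gripper opens to 94 mm and grips with 3 to 60 N. Pads are 16 mm wide; open, the fingers measure 119 mm over their backs; the gripper's body (75 mm by 177 mm) begins 78 mm behind the grasp point.
Start: joints at [-78.386, 4.996, 78.535, -0, 96.463, -5.907], TCP at [0.166, -0.525, 0.206] pointing down, gripper open.
Joint ranges: [-177.83, 177.83], [-43.37, 116.18], [15.69, 146.23], [-61.86, 241.86], [9.47, 152.12], [-147.06, 147.06]. Speed limits (degrees/s): [159.86, 159.86, 180, 180, 180, 180].

INTERFACE

Orientations are given as a 3x3 rotation matrix whose columns are the frame's x, y, z axes.
In Python, from station import env gives the robot as it stands. The module is installed in compiled form; this text tells all that it offers.
- The arm moves only by the shell command python3 -m pendant 'ROWS'. ROWS is JSON, a list that holds one entry, the list of rows, each a list of 5 numbers: the finger opening in mm, from 0 to 94, then the shift along the tool's x, y, z as a fraction of full scale, then the turn about the tool's z as a fraction of full scale. In form: [[[gripper, tx, ty, tz, twist], ...]]. A call has 1 to 12 rows; each row shifts and turns the commanded pose from where the row before left it, along the tool's axes as they then stand; what a row does not reach is not made up. Full scale, the value 1, is 30 cm for a shift and 30 degrees for a turn. A row lasts 1/8 s, in which the tool goes at most 62.5 mm and 10.7 degrees, less where a joint would pass 70% of its speed; a pose out of reach is approached as far as the arm can. A call with a number of a shift or a turn outside -1 to 1 is refused whole. A call with a gripper value outside its range is refused whole. The fingers move at their own pace and stop on an object; the grip force is fixed at half the most. Time passes only in rows, so rows that do not move let the fingers close. It gives the time, the measured TCP pose, the force, the opening and the grip force at its end, in the units of the state.
- env.get_obs(): the state, without advancing time (a new reading comes with each control period).
- env.capture(name): name is "scene" or "top" or "wrist"; returns (picture, depth): 384x512x3 uint8, blue, green, red; 384x512 float32, m along the optical axis (not along the pixel's ray), 0 where there is no reading.
- env.camera_model(name): a dict with "fx", "fy", "cx", "cy" (pixels), "rvec" (rotation vector, rad) and "tvec" (3), from world to camera coordinates, as OpenCV has them. Camera axes: x right, y down, z forward; pixel columns grow to the right and rows downward; lengths in m; the calibration is good to about 2 mm. A picture is of the moment at which its call begins: read the wrist's pose just before it. camera_model takes no time and is no camera call; for the wrist camera it gives the pose at the moment of the call.
- env.finish_job(): hands the job in; it is judged then, once.
Trained networks look in the newest picture that a camera, given by its name, has taken for a name from the list of things; names that differ only in an ending like _2 or _b are one class to them, and where a whole thing is asked for, a point or a joint stands for the part that bears it (a point fixed in the world has none). Each returns a list of dicts, best first, with "p" (0 to 1); they miss things now and then, are a little off and sometimes report something else, mostly with a low value. They report only what shows in the picture. A call takes as long as a camera call. They do not tell look-alikes from the thing itself.
- env.regions_of(query, camera): "mask" (384x512 bool, what is visible of it) and "box" ([centre column, centre row, width, height] in pixels, round what is visible of it).
The state is a dict: "t": time; "q": joint angles; "qvel": joint speeds; "effort": joint torques, N m; "tcp_pos": TCP position; "ee_rot": TCP orientation; "contact_force": force on the tool from outside, world axes, zero at the start; "moment": the same for the moment, N m; "opening": finger opening in m; "grip_force": force on a finger pad.
Only numpy, scipy, OpenCV 4.12 (cv2) and the standard library are available. Lean on these libraries where they do the work, as an engineer would, in place of code of your own. Each camera call takes 0.05 s, during which the arm holds its last target. There are 200 camera calls.

TASK

Pull each spring clip on the pull gauge straight off its gauge card, towards the robot: a clip that drags the gauge pointer past the bold mark before it slides off is good and goes in the long tray, one that slides off without the pointer reaching the mark is weak and goes in the square tin. When every clip lies in its right tray, slide the guard off the two-stage log button beside the gauge, press the button to its halfway stop, pause there for about a second, press it fully down, let it come up and slide the guard shut over it again. Leave the other parts on the cabinet top alone.

Things in the scene. Friction and masses are not known exactly. Their poses are not given: they have to be found in the camera images.
- gauge: Pull gauge: grey frame 120 (x) by 440 (y) by 90 mm high, fixed. Origin: centre of underside; -x faces the robot. A beam along y at gauge x = 0, top at 86.5 mm, carries five flat level gauge cards (20 mm wide, 3 mm thick, mid-plane at z = 71.5 mm) pointing to gauge -x, at y = -160, -80, 0, 80, 160 mm, tips at x = -75 mm. Three to five cards hold a clip, the others are bare.
- pointer (a point): Brass pointer on the beam, over the white scale on the gauge's +y end post (there is a like one at the -y end). It moves with the beam towards gauge -x. The bold black mark on the scale lies 13 mm from the pointer's rest position.
- beam (a joint): How far beam, cards, pointer and the clips on them are pulled to gauge -x, m: 0 at rest, mark at 0.013, end stop 0.040; a 400 N/m spring draws it back. While a clip slides along its card the beam stands still at a reading set by that clip's grip: weak clips 0.002 to 0.008, good ones 0.016 to 0.028.
- clip1: Loose steel spring clip, 50 (x) by 32 (y) by 36 mm (z), 50 g, may be absent; all look alike. Origin: centre of underside. Solid grip block: x -25 to -9 mm, 32 mm wide, 36 mm high. Sprung jaws: x -9 to 25 mm, 24 mm wide, up to 17 mm high, holding the card at z 10 to 13 mm, open to +x. At the start at gauge x = -68, z = 60 mm, x axis along gauge +x, 32 mm of card in its jaws.
- clip1_up (a joint): Upper jaw of clip1, m: 0 with a card in the jaws, negative as it closes further (by 0.0015 at most).
- clip2: Loose steel spring clip, 50 (x) by 32 (y) by 36 mm (z), 50 g, may be absent; all look alike. Origin: centre of underside. Solid grip block: x -25 to -9 mm, 32 mm wide, 36 mm high. Sprung jaws: x -9 to 25 mm, 24 mm wide, up to 17 mm high, holding the card at z 10 to 13 mm, open to +x. At the start at gauge x = -68, z = 60 mm, x axis along gauge +x, 32 mm of card in its jaws.
- clip2_up (a joint): Upper jaw of clip2, m: 0 with a card in the jaws, negative as it closes further (by 0.0015 at most).
- clip3: Loose steel spring clip, 50 (x) by 32 (y) by 36 mm (z), 50 g, may be absent; all look alike. Origin: centre of underside. Solid grip block: x -25 to -9 mm, 32 mm wide, 36 mm high. Sprung jaws: x -9 to 25 mm, 24 mm wide, up to 17 mm high, holding the card at z 10 to 13 mm, open to +x. At the start at gauge x = -68, z = 60 mm, x axis along gauge +x, 32 mm of card in its jaws.
- clip3_up (a joint): Upper jaw of clip3, m: 0 with a card in the jaws, negative as it closes further (by 0.0015 at most).
- clip4: Loose steel spring clip, 50 (x) by 32 (y) by 36 mm (z), 50 g, may be absent; all look alike. Origin: centre of underside. Solid grip block: x -25 to -9 mm, 32 mm wide, 36 mm high. Sprung jaws: x -9 to 25 mm, 24 mm wide, up to 17 mm high, holding the card at z 10 to 13 mm, open to +x. At the start at gauge x = -68, z = 60 mm, x axis along gauge +x, 32 mm of card in its jaws.
- clip4_up (a joint): Upper jaw of clip4, m: 0 with a card in the jaws, negative as it closes further (by 0.0015 at most).
- clip5: Loose steel spring clip, 50 (x) by 32 (y) by 36 mm (z), 50 g, may be absent; all look alike. Origin: centre of underside. Solid grip block: x -25 to -9 mm, 32 mm wide, 36 mm high. Sprung jaws: x -9 to 25 mm, 24 mm wide, up to 17 mm high, holding the card at z 10 to 13 mm, open to +x. At the start at gauge x = -68, z = 60 mm, x axis along gauge +x, 32 mm of card in its jaws.
- clip5_up (a joint): Upper jaw of clip5, m: 0 with a card in the jaws, negative as it closes further (by 0.0015 at most).
- tray: Long tray for good clips: loose grey plastic open tray, 140 mm (x) by 230 mm (y), 25 mm high, walls and floor 4 mm thick. Origin: centre of its underside.
- tin: Square tin for weak clips: loose aluminium open tray, 140 by 140 mm, 35 mm high, walls and floor 4 mm thick. Origin: centre of its underside.
- log_top (a point): Centre of the top of the log button's steel cap (26 mm across), 54 mm above the cabinet top when up, upright on a fixed grey box 60 by 60 by 36 mm high, under the guard at the start. The cap sinks 6 mm into a black lower ring (34 mm across) with 1 to 3 N: the halfway stop. Beyond about 9 N cap and ring go down another 6 mm together, to the bottom at 13 N.
- guard_knob (a point): Centre of the top of the knob (black post 14 by 14 mm, 26 mm high, top 96 mm above the cabinet top) on the button's sliding guard: a clear plastic tunnel 72 mm (x) by 56 mm (y), roof 66 to 70 mm up, that stands over the button when shut. This point's axes are the guard's: it slides open along its -y on a fixed track.
- guard (a joint): How far the guard is slid open, m: 0 shut (knob straight above the button), 0.085 fully open at its end stop; stays where it is left, 1.5 N of friction.
- log_cap (a joint): How far the cap is pressed into the lower ring, m: 0 up, 0.006 at the halfway stop and beyond.
- log_lower (a joint): How far the lower ring is pressed down, m: 0 up and at the halfway stop, 0.006 fully down.
- bulb: Green glass lamp bulb standing upright, 21 mm across, 40 mm high. Bystander. Origin: centre of its underside.
- key_plate: Flat steel cam lock key, 71 by 30 mm, 5 mm thick, lying flat. Bystander. Origin: mid-length, on its underside.
- lane_guide: White plastic lane guide, a closed loop 98 by 20 mm, 20 mm high. Bystander. Origin: centre of its underside.
- standoff: Steel standoff with a black rubber cap, upright, 20 mm across, 38 mm high. Bystander. Origin: centre of its underside.
There are look-alikes about, which are no part of the job. Leave any blue look-alike of the clip1 alone. Several things look just like the tin: the one meant starts farthest to the robot's left.

How it is judged (in metres and radians):
On the way, in this order (a step that is already met when the one before it is completed fails the run):
1. every clip is off its card and at rest in its right tray: good clips in the long tray, weak ones in the square tin (linear speed of each of clip1, clip2, clip3, clip4, clip5 below 0.05 m/s and ((value of joint clip1_up below -0.0009 m and x of clip1 in the frame of tray between -0.066 and 0.066 m and y of clip1 in the frame of tray between -0.111 and 0.111 m and z of clip1 in the frame of tray below 0.048 m) or (value of joint clip1_up above -0.0009 m and x of clip1 in the frame of tin between -0.066 and 0.066 m and y of clip1 in the frame of tin between -0.066 and 0.066 m and z of clip1 in the frame of tin below 0.048 m)) and ((value of joint clip2_up below -0.0009 m and x of clip2 in the frame of tray between -0.066 and 0.066 m and y of clip2 in the frame of tray between -0.111 and 0.111 m and z of clip2 in the frame of tray below 0.048 m) or (value of joint clip2_up above -0.0009 m and x of clip2 in the frame of tin between -0.066 and 0.066 m and y of clip2 in the frame of tin between -0.066 and 0.066 m and z of clip2 in the frame of tin below 0.048 m)) and ((value of joint clip3_up below -0.0009 m and x of clip3 in the frame of tray between -0.066 and 0.066 m and y of clip3 in the frame of tray between -0.111 and 0.111 m and z of clip3 in the frame of tray below 0.048 m) or (value of joint clip3_up above -0.0009 m and x of clip3 in the frame of tin between -0.066 and 0.066 m and y of clip3 in the frame of tin between -0.066 and 0.066 m and z of clip3 in the frame of tin below 0.048 m)) and ((value of joint clip4_up below -0.0009 m and x of clip4 in the frame of tray between -0.066 and 0.066 m and y of clip4 in the frame of tray between -0.111 and 0.111 m and z of clip4 in the frame of tray below 0.048 m) or (value of joint clip4_up above -0.0009 m and x of clip4 in the frame of tin between -0.066 and 0.066 m and y of clip4 in the frame of tin between -0.066 and 0.066 m and z of clip4 in the frame of tin below 0.048 m)) and ((value of joint clip5_up below -0.0009 m and x of clip5 in the frame of tray between -0.066 and 0.066 m and y of clip5 in the frame of tray between -0.111 and 0.111 m and z of clip5 in the frame of tray below 0.048 m) or (value of joint clip5_up above -0.0009 m and x of clip5 in the frame of tin between -0.066 and 0.066 m and y of clip5 in the frame of tin between -0.066 and 0.066 m and z of clip5 in the frame of tin below 0.048 m))), for 0.3 s.
2. the button is held at its halfway stop (cap in by more than 4 mm, lower ring in by less than 1.5 mm) for 0.5 s (value of joint log_cap above 0.004 m and value of joint log_lower below 0.0015 m), for 0.5 s.
3. the button is pressed fully down (lower ring in by more than 4 mm) (value of joint each of log_cap, log_lower above 0.004 m), for 0.1 s.
At the end, for the whole second after the job is handed in: Good clips lie in the long tray, weak ones in the square tin (origin inside the inner walls, less than 48 mm above the tray's underside), at rest, trays level; button stages up within 1.5 mm, guard within 8 mm of shut, beam within 4 mm of zero (all of step 1 and value of joint each of log_cap, log_lower below 0.0015 m and value of joint beam below 0.004 m and value of joint guard below 0.008 m and angle between each of tray, tin's own z axis and vertical below 0.15 rad); the robot touches nothing.
It fails at once if one of the other parts (bulb, key plate, lane guide or standoff) is moved by more than 40 mm (distance of any of bulb, key_plate, lane_guide, standoff from where it was at the start of the episode above 0.04 m).
Of clip1, clip2, clip3, clip4, clip5 only 3 to 5 are there at a start; the rules pass over those that are not, and their reading is None.
At some moment in a run one of tray, tin may be knocked a few centimetres aside while the robot is not near it.
Once in a run the grip may slacken for a moment while it holds something.
It also fails if it takes over 210 s, if anything falls off the work surface, if the arm or the gripper's body presses on something with over 40 N, if the wrist force passes 120 N, or if a joint passes its speed limit or range.

## Working session

There is one attempt and no reset: what is moved stays moved. The work goes in short steps, Python scripts to look and compute and a shell command to move; the robot and the scene stay as the last step left them, time stands still between calls to the robot, and variables do not carry over. Pictures are saved under pics/ and viewed, at most 14 in all, crops included, and the job is handed in when it is done.

```bash
mkdir -p pics
cat > h.py <<'E'
import numpy as np, cv2
from station import env
def cam(n):
    m=env.camera_model(n); R=cv2.Rodrigues(np.array(m["rvec"],float))[0]; t=np.array(m["tvec"],float).ravel()
    return m,R,t
def snap(n,f=None):
    m=cam(n); im,d=env.capture(n)
    if f: cv2.imwrite("pics/"+f,im)
    return im,d,m
def cloud(d,m):
    k,R,t=m; v,u=np.indices(d.shape)
    P=np.stack([(u-k["cx"])/k["fx"]*d,(v-k["cy"])/k["fy"]*d,d],-1)
    W=(P-t)@R; W[d==0]=np.nan
    return W
def proj(p,m):
    k,R,t=m; c=np.atleast_2d(p)@R.T+t
    return np.stack([c[:,0]/c[:,2]*k["fx"]+k["cx"],c[:,1]/c[:,2]*k["fy"]+k["cy"]],1)
E
python3 - <<'E'
from h import *
o=env.get_obs(); print(o["t"],o["tcp_pos"],o["ee_rot"],o["opening"],env.grip_point_offset)
ims=[]
for n in ["top","scene"]:
    im,d,m=snap(n); W=cloud(d,m); np.save(n+"_W.npy",W); ims.append(im)
    cv2.imwrite("pics/%s0.png"%n,cv2.resize(im,(800,600)))
    for q in ["gauge","clip1","tray","tin","guard_knob","log_top","bulb","key_plate","lane_guide","standoff","pointer"]:
        for r in env.regions_of(q,n)[:7]:
            if r["p"]<.2: continue
            w=W[r["mask"]]; print(n,q,round(r["p"],2),np.round(r["box"]),np.round(np.nanmedian(w,0),3),np.round(np.nanpercentile(w,2,axis=0),3),np.round(np.nanpercentile(w,98,axis=0),3)) if r["mask"].any() else 0
E
```

```text
0.0 [ 0.16545181 -0.5239498   0.20435029] [[ 9.53623825e-01  3.01000685e-01 -4.33868755e-04]
 [ 3.01000919e-01 -9.53621542e-01  2.09817177e-03]
 [ 2.17804548e-04 -2.13146148e-03 -9.99997705e-01]] 0.09418433062123495 0.0188
top gauge 0.66 [241. 109. 167.  57.] [0.679 0.1   0.067] [ 0.618 -0.101  0.012] [0.746 0.32  0.092]
top gauge 0.37 [210. 122.   6.  10.] [0.637 0.193 0.077] [0.626 0.182 0.016] [0.658 0.212 0.082]
top clip1 0.72 [199. 258.  17.  25.] [0.275 0.236 0.021] [0.252 0.215 0.001] [0.3   0.255 0.038]
top clip1 0.72 [124. 100.  21.  20.] [0.73  0.445 0.019] [ 0.707  0.431 -0.001] [0.757 0.469 0.039]
top clip1 0.71 [299. 132.  14.  21.] [ 0.605 -0.045  0.08 ] [ 0.584 -0.06   0.025] [ 0.639 -0.031  0.098]
top clip1 0.62 [181. 129.  16.  22.] [0.618 0.271 0.08 ] [0.602 0.258 0.061] [0.651 0.288 0.097]
top clip1 0.61 [210. 130.  12.  24.] [0.612 0.193 0.08 ] [0.597 0.178 0.028] [0.645 0.21  0.098]
top clip1 0.49 [238. 129.  10.  18.] [0.614 0.116 0.079] [0.593 0.103 0.015] [0.655 0.131 0.097]
top clip1 0.23 [241. 109. 165.  60.] [0.679 0.105 0.067] [ 0.618 -0.1    0.011] [0.748
[... 2855 characters left out ...]
] [0.502 0.01  0.003] [ 0.457 -0.007 -0.004] [0.524 0.027 0.007]
scene lane_guide 0.81 [171. 360.  24.  46.] [ 0.747 -0.273  0.018] [ 0.679 -0.285 -0.003] [ 0.773 -0.266  0.022]
scene lane_guide 0.42 [305. 262. 138.  69.] [0.684 0.097 0.085] [ 0.625 -0.066  0.065] [0.707 0.284 0.09 ]
scene lane_guide 0.26 [351. 218.  19.  29.] [0.623 0.27  0.079] [0.603 0.26  0.06 ] [0.651 0.287 0.096]
scene standoff 0.6 [221. 201.   4.  12.] [ 0.404 -0.005  0.035] [ 0.393 -0.012  0.006] [0.41  0.004 0.04 ]
scene pointer 0.61 [305. 263. 149.  75.] [0.684 0.098 0.084] [ 0.623 -0.067  0.062] [0.708 0.287 0.091]
scene pointer 0.52 [299. 245.  11.  13.] [0.628 0.115 0.076] [0.615 0.103 0.07 ] [0.643 0.128 0.081]
```

View pics/top0.png

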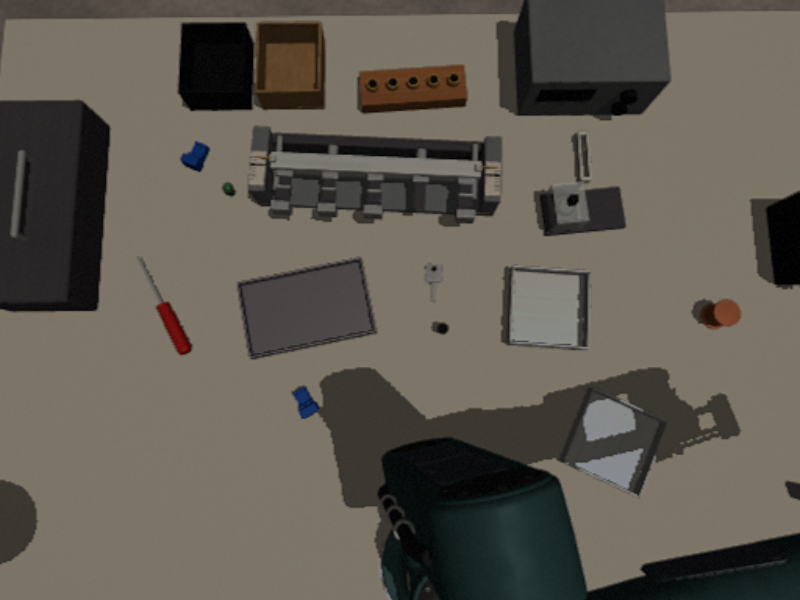

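View pics/scene0.png

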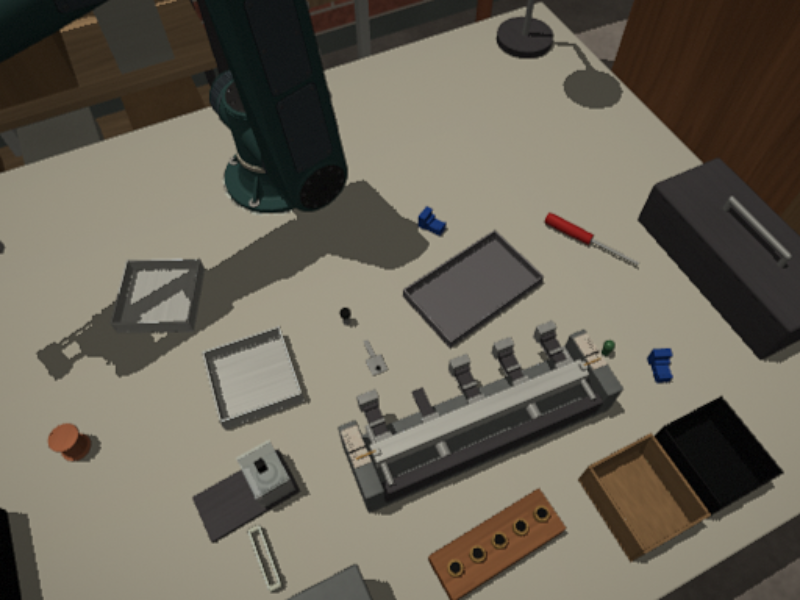

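The top picture shows the gauge at (375,170), with white-grey clips at (280,207), (325,209), (373,209) and (466,213). The card at about (420,200) is bare.

Things that could be mistaken for what I want:
- **Clips:** the blue ones at (195,156) and (305,402) are look-alikes, so I leave them.
- **Tin:** there are two, at (548,307) with y=-0.20 and at (612,442) with y=-0.30. The one farthest left is (548,307).
- **Tray:** the grey long one at (307,307).
- **Guard and knob:** at (572,200). The black-topped post at (441,327) is the standoff.

```bash
cat >> h.py <<'E'
def rect(P):
    (c,s,a)=cv2.minAreaRect((P[:,:2]*1000).astype(np.float32)); return np.round(np.array(c)/1000,4),np.round(s,1),round(a,1)
def poses(Ws,ctr,rad,z0,z1):
    out=[]
    for W in Ws:
        P=W.reshape(-1,3); P=P[np.isfinite(P).all(1)]
        P=P[(np.hypot(P[:,0]-ctr[0],P[:,1]-ctr[1])<rad)&(P[:,2]>z0)&(P[:,2]<z1)]; out.append(P)
    return np.vstack(out)
E
python3 - <<'E'
from h import *
T=np.load("top_W.npy");S=np.load("scene_W.npy")
for nm,Ws in (("top",[T]),("scene",[S])):
    print(nm)
    print("tray",rect(poses(Ws,(.443,.239),.15,.015,.03)))
    print("tin",rect(poses(Ws,(.438,-.197),.105,.027,.038)))
    for c in [(.602,.271),(.602,.193),(.602,.115),(.59,-.045)]:
        P=poses(Ws,c,.035,.0925,.1); print("clip",np.round(P.mean(0),4),rect(P),len(P))
    print("knob",np.round(np.mean(poses(Ws,(.61,-.23),.04,.085,.1),0),4)); 
    print("roof",rect(poses(Ws,(.61,-.23),.06,.062,.074)))
    P=poses(Ws,(.62,-.25),.15,.003,.02);
    print("gauge",rect(poses(Ws,(.68,.105),.26,.086,.0955)))
im=cv2.imread("pics/top0.png"); print(im.shape)
a=cv2.resize(im[100:240,230:650],(800,267),interpolation=cv2.INTER_CUBIC);b=cv2.resize(im[240:380,230:650],(800,267),interpolation=cv2.INTER_CUBIC)
cv2.imwrite("pics/crop1.png",np.vstack([a,b]))
E
```

```text
top
tray (array([0.4059, 0.2301]), array([216.9, 230.2]), 11.3)
tin (array([ 0.4383, -0.197 ]), array([141.7, 140.3]), 85.0)
clip [0.6103 0.2731 0.0954] (array([0.61 , 0.273]), array([16.8, 29.8]), 0.4) 65
clip [0.6049 0.1941 0.0952] (array([0.6052, 0.1945]), array([30.1, 16.6]), 83.0) 64
clip [0.6007 0.1145 0.095 ] (array([0.6009, 0.1148]), array([29.5, 15.1]), 89.9) 63
clip [ 0.5912 -0.046   0.0952] (array([ 0.5909, -0.0455]), array([29.8, 14.5]), 88.0) 62
knob [ 0.617  -0.2317  0.0935]
roof (array([ 0.6177, -0.2324]), array([73.7, 57. ]), 5.2)
gauge (array([0.6687, 0.1105]), array([439.1, 152.7]), 86.8)
scene
tray (array([0.406 , 0.2332]), array([216.2, 233.5]), 11.3)
tin (array([ 0.437, -0.195]), array([140. , 142.5]), 85.2)
clip [0.61   0.2756 0.0946] (array([0.6102, 0.2757]), array([32. , 16.4]), 88.6) 63
clip [0.6049 0.1959 0.0948] (array([0.6056, 0.1963]), array([31.3, 14.9]), 87.2) 60
clip [0.6007 0.1153 0.095 ] (array([0.601 , 0.1161]), array([30.9, 15.7]), 84.9) 59
clip [ 0.5915 -0.044   0.0948] (array([ 0.5912, -0.0435]), array([30.1, 16.6]), 84.9) 66
knob [ 0.6181 -0.23    0.0933]
roof (array([ 0.6167, -0.2305]), array([73.8, 55.8]), 4.5)
gauge (array([0.6682, 0.1127]), array([439.7, 154.1]), 86.7)
(600, 800, 3)
```

View pics/crop1.png

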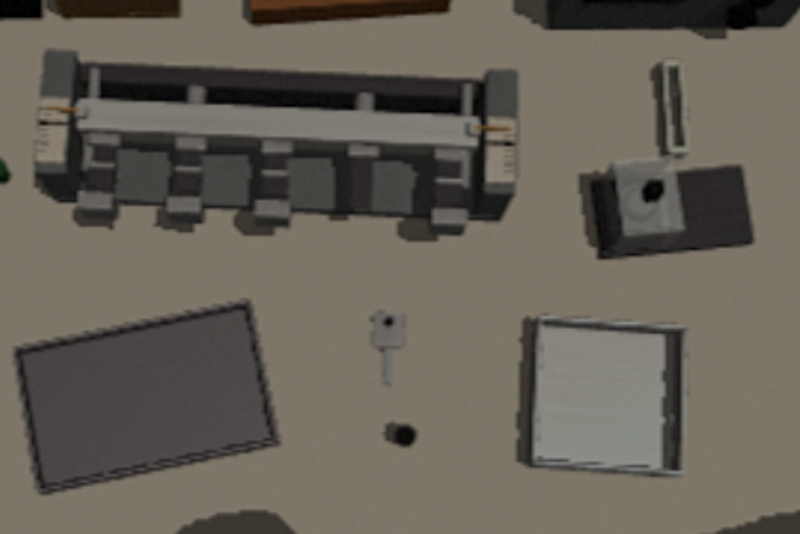

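The crop confirms four clips on the gauge, a bare card at (360,180), the tin at (610,395) and the guard with its knob at (650,190). Measured gauge yaw is about -3.4°, and the clip block tops sit at 95 mm, as they should. Next I align the tool.

```bash
python3 -m pendant '[[[60,0,0,0,0.235],[60,0,0,0,0.235],[60,0,0,0,0.23],[60,0,0,0,0]]]'
cat >> h.py <<'E'
def go(*ps):
    o=env.get_obs(); R=np.array(o["ee_rot"]); p=np.array(o["tcp_pos"]); 
    print("t",round(o["t"],2),"tcp",np.round(p,4),"yaw",round(np.degrees(np.arctan2(R[1,0],R[0,0])),2),"F",np.round(o["contact_force"],2),"op",round(o["opening"],4),"grip",round(o["grip_force"],1))
    for q in ps:
        q=np.array(q,float); print(q,"frac",np.round(R.T@(q-p)/.3,4)); p=q
E
python3 -c "
from h import *
go((.6101,.2743,.16),(.6101,.2743,.064))"
```

```text
t: 1.7
tcp_pos: [0.1656, -0.5245, 0.2055]
ee_rot: [[0.998, -0.059, -0.0], [-0.059, -0.998, -0.0], [-0.0, 0.0, -1.0]]
contact_force: [-0.8, 0.0, 0.2]
opening: 0.061
grip_force: 0.0
t 1.7 tcp [ 0.1656 -0.5245  0.2055] yaw -3.4 F [-0.8   0.01  0.22] op 0.061 grip 0.0
[0.6101 0.2743 0.16  ] frac [ 1.3213 -2.7458  0.1514]
[0.6101 0.2743 0.064 ] frac [ 0.   -0.    0.32]
```

```bash
python3 -m pendant '[[[60,0.066,-0.137,0,0],[60,0.066,-0.137,0,0],[60,0.066,-0.137,0,0],[60,0.066,-0.137,0,0],[60,0.066,-0.137,0,0],[60,0.066,-0.137,0,0],[60,0.066,-0.137,0,0],[60,0.066,-0.137,0,0],[60,0.066,-0.137,0,0],[60,0.066,-0.137,0,0]]]' >/dev/null
python3 -m pendant '[[[60,0.066,-0.137,0.015,0],[60,0.066,-0.137,0.015,0],[60,0.066,-0.137,0.015,0],[60,0.066,-0.137,0.015,0],[60,0.066,-0.137,0.015,0],[60,0.066,-0.137,0.015,0],[60,0.066,-0.137,0.015,0],[60,0.066,-0.137,0.015,0],[60,0.066,-0.137,0.015,0],[60,0.066,-0.137,0.015,0],[60,0,0,0,0]]]' >/dev/null
python3 -c "
from h import *
go((.6101,.2743,.064))
im,d,m=snap('wrist'); W=cloud(d,m); cv2.imwrite('pics/w1.png',im)
for c in [(.6101,.2743),(.605,.195)]:
    P=poses([W],c,.045,.0925,.1); print(np.round(P.mean(0),4),rect(P),len(P)) if len(P) else print('none')
"
```

```text
t 4.33 tcp [0.6107 0.2743 0.1579] yaw -3.18 F [-1.1  -0.94  0.15] op 0.0599 grip 0.0
[0.6101 0.2743 0.064 ] frac [-1.100e-03 -1.000e-04  3.131e-01]
[0.6081 0.2743 0.0946] (array([0.6079, 0.2742]), array([31.4, 16.4]), 86.6) 893
[0.6035 0.1951 0.0946] (array([0.6031, 0.1947]), array([32.2, 15.9]), 86.3) 879
```

View pics/w1.png

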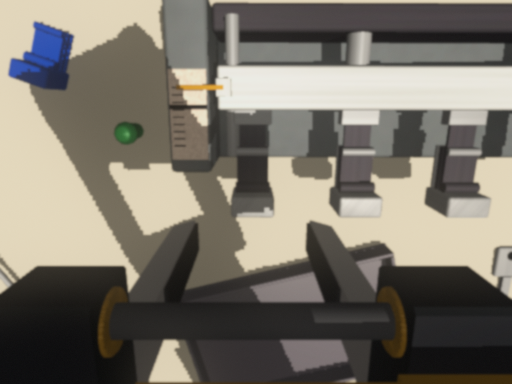

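The wrist view shows the brass pointer at (200,88), the bold mark at (188,107) and the clip block at (252,205), centred between the fingers. I descend and grip.

```bash
python3 -m pendant '[[[60,-0.009,0,0.078,0],[60,0,0,0.078,0],[60,0,0,0.078,0],[60,0,0,0.079,0],[60,0,0,0,0],[10,0,0,0,0],[10,0,0,0,0],[10,0,0,0,0],[10,0,0,0,0],[10,0,0,0,0],[10,0,0,0,0]]]'
python3 -m pendant '[[[10,-0.02,0,0,0],[10,-0.02,0,0,0],[10,-0.02,0,0,0],[10,-0.02,0,0,0],[10,-0.02,0,0,0],[10,-0.02,0,0,0],[10,0,0,0,0],[10,0,0,0,0]]]'
python3 -c "
from h import *
go()
im,d,m=snap('wrist'); cv2.imwrite('pics/w2.png',im)"
```

```text
t: 5.75
tcp_pos: [0.6084, 0.2727, 0.0671]
ee_rot: [[0.998, -0.06, 0.001], [-0.06, -0.998, 0.001], [0.001, -0.001, -1.0]]
contact_force: [1.1, 1.5, 2.1]
opening: 0.032
grip_force: 30.0
t: 6.75
tcp_pos: [0.5709, 0.274, 0.0652]
ee_rot: [[0.998, -0.061, -0.003], [-0.061, -0.998, -0.001], [-0.003, 0.001, -1.0]]
contact_force: [-0.6, -0.3, -1.3]
opening: 0.0321
grip_force: 30.0
t 6.75 tcp [0.5709 0.274  0.0652] yaw -3.47 F [-0.6  -0.28 -1.26] op 0.0321 grip 30.0
```

View pics/w2.png

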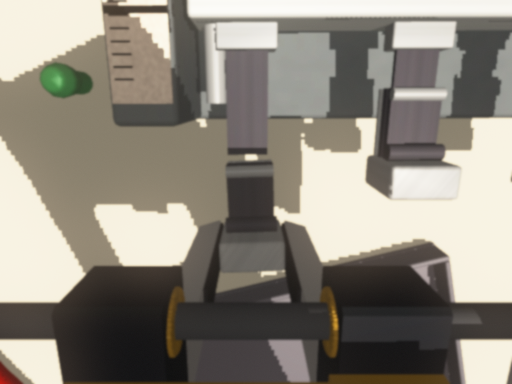

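The clip has come off its card at only 37 mm of pull, with a clear gap between card tip and jaws at (248,157). That means a reading below 6 mm, so clip A is weak and goes in the tin.

```bash
python3 -m pendant '[[[10,-0.05,0,0,0],[10,-0.03,0,-0.09,0],[10,0,0,-0.09,0],[10,0,0,-0.09,0],[10,0,0,0,0]]]' >/dev/null
python3 -c "
from h import *
im,d,m=snap('top'); W=cloud(d,m)
print('tin',rect(poses([W],(.438,-.197),.12,.027,.038)))
go((.448,-.2275,.14),(.448,-.2275,.012))"
```

```text
tin (array([ 0.4385, -0.1966]), array([141.1, 141. ]), 84.9)
t 7.47 tcp [0.5479 0.2761 0.1482] yaw -3.46 F [-0.24  0.26 -0.68] op 0.0321 grip 30.0
[ 0.448  -0.2275  0.14  ] frac [-0.2313  1.6956  0.0259]
[ 0.448  -0.2275  0.012 ] frac [-6.000e-04  3.000e-04  4.267e-01]
```

```bash
python3 -m pendant '[[[10,-0.021,0.1542,0,0],[10,-0.021,0.1542,0,0],[10,-0.021,0.1542,0,0],[10,-0.021,0.1542,0,0],[10,-0.021,0.1542,0,0],[10,-0.021,0.1542,0,0],[10,-0.021,0.1542,0,0],[10,-0.021,0.1542,0,0],[10,-0.021,0.1542,0,0],[10,-0.021,0.1542,0,0],[10,-0.021,0.1542,0,0],[10,0,0,0,0]]]'
python3 -c "
from h import *
go((.448,-.2275,.012))"
```

```text
t: 8.98
tcp_pos: [0.4461, -0.2298, 0.1451]
ee_rot: [[0.998, -0.066, -0.004], [-0.066, -0.998, 0.002], [-0.004, -0.001, -1.0]]
contact_force: [-0.1, 1.0, -0.8]
opening: 0.0318
grip_force: 30.0
t 8.97 tcp [ 0.4461 -0.2298  0.1451] yaw -3.76 F [-0.14  1.02 -0.77] op 0.0318 grip 30.0
[ 0.448  -0.2275  0.012 ] frac [ 0.0074 -0.0073  0.4437]
```

```bash
python3 -m pendant '[[[10,0.007,-0.007,0.08,0],[10,0,0,0.08,0],[10,0,0,0.08,0],[10,0,0,0.08,0],[10,0,0,0.06,0],[10,0,0,0.04,0],[10,0,0,0.022,0],[10,0,0,0,0]]]'
python3 -m pendant '[[[42,0,0,0,0],[42,0,0,0,0],[42,0,0,0,0],[42,0,0,-0.05,0],[42,0,0,-0.1,0],[42,0,0,-0.15,0],[60,0,0,-0.15,0],[60,0,0,0,0]]]'
python3 -c "
from h import *
im,d,m=snap('wrist'); cv2.imwrite('pics/w3.png',im)
go((.603,.195,.16),(.603,.195,.065))"
```

```text
t: 9.98
tcp_pos: [0.4503, -0.2259, 0.0149]
ee_rot: [[0.998, -0.061, -0.0], [-0.061, -0.998, 0.0], [-0.0, -0.0, -1.0]]
contact_force: [-0.6, 0.7, -0.3]
opening: 0.0319
grip_force: 30.0
t: 10.98
tcp_pos: [0.453, -0.2277, 0.1562]
ee_rot: [[0.998, -0.061, 0.01], [-0.061, -0.998, -0.006], [0.01, 0.006, -1.0]]
contact_force: [-0.1, 0.4, -0.9]
opening: 0.0582
grip_force: 0.0
t 11.03 tcp [ 0.4516 -0.2268  0.1532] yaw -3.48 F [-0.24 -0.36 -0.71] op 0.0592 grip 0.0
[0.603 0.195 0.16 ] frac [ 0.4185 -1.434  -0.0248]
[0.603 0.195 0.065] frac [-0.0017 -0.001   0.3167]
```

View pics/w3.png

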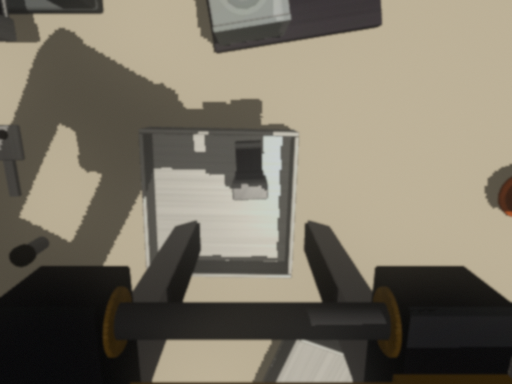

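Clip A lies in the tin at (250,170). Next is clip B.

```bash
python3 -m pendant '[[[60,0.042,-0.1434,-0.0025,0],[60,0.042,-0.1434,-0.0025,0],[60,0.042,-0.1434,-0.0025,0],[60,0.042,-0.1434,-0.0025,0],[60,0.042,-0.1434,-0.0025,0],[60,0.042,-0.1434,-0.0025,0],[60,0.042,-0.1434,-0.0025,0],[60,0.042,-0.1434,-0.0025,0],[60,0.042,-0.1434,-0.0025,0],[60,0.04,-0.1434,-0.0025,0],[60,0,0,0,0],[60,0,0,0,0]]]' >/dev/null
python3 -c "
from h import *
im,d,m=snap('wrist'); W=cloud(d,m)
for c in [(.603,.195),(.6,.115)]:
    P=poses([W],c,.045,.0925,.1); print(np.round(P.mean(0),4),rect(P),len(P)) if len(P) else print('none')
go((.603,.195,.065))
"
```

```text
[0.6037 0.1946 0.0945] (array([0.6032, 0.1943]), array([31.6, 16.3]), 86.7) 894
[0.599  0.1152 0.0945] (array([0.5989, 0.1148]), array([32. , 15.6]), 86.3) 889
t 12.57 tcp [0.6009 0.1947 0.1564] yaw -3.53 F [ 0.54  0.27 -0.48] op 0.0599 grip 0.0
[0.603 0.195 0.065] frac [ 0.0075 -0.0017  0.3047]
```

```bash
python3 -m pendant '[[[60,0.008,0,0.076,0],[60,0,0,0.076,0],[60,0,0,0.076,0],[60,0,0,0.077,0],[60,0,0,0,0],[10,0,0,0,0],[10,0,0,0,0],[10,0,0,0,0],[10,0,0,0,0],[10,0,0,0,0],[10,0,0,0,0]]]'
python3 -m pendant '[[[10,-0.02,0,0,0],[10,-0.02,0,0,0],[10,-0.02,0,0,0],[10,-0.02,0,0,0],[10,-0.02,0,0,0],[10,-0.02,0,0,0],[10,-0.02,0,0,0],[10,0,0,0,0],[10,0,0,0,0]]]'
python3 -c "
from h import *
go()
im,d,m=snap('wrist'); cv2.imwrite('pics/w4.png',im)"
```

```text
t: 13.95
tcp_pos: [0.6044, 0.1948, 0.0665]
ee_rot: [[0.998, -0.061, 0.001], [-0.061, -0.998, -0.001], [0.001, 0.001, -1.0]]
contact_force: [0.4, -4.3, 3.0]
opening: 0.0317
grip_force: 30.0
t: 15.08
tcp_pos: [0.5665, 0.1992, 0.0677]
ee_rot: [[0.998, -0.061, 0.011], [-0.061, -0.998, 0.003], [0.011, -0.003, -1.0]]
contact_force: [9.5, -1.0, 0.6]
opening: 0.0316
grip_force: 30.0
t 15.07 tcp [0.5665 0.1992 0.0677] yaw -3.48 F [ 9.55 -0.98  0.6 ] op 0.0316 grip 30.0
```

View pics/w4.png

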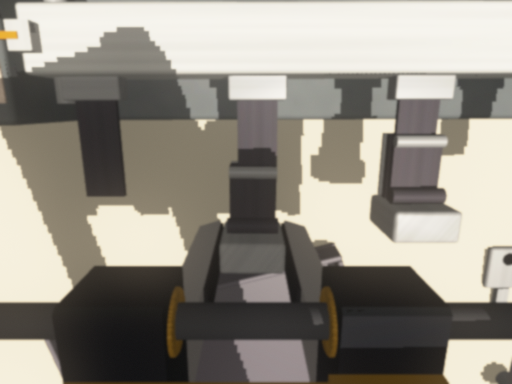

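The clip is still on its card after 38 mm of pull, the beam is visibly displaced and the force is 9.5 N, about 24 mm. So clip B is good and goes in the tray. I finish the pull.

```bash
python3 -m pendant '[[[10,-0.02,0,0,0],[10,-0.02,0,0,0],[10,-0.02,0,0,0],[10,-0.02,0,0,0],[10,-0.02,0,0,0],[10,-0.02,0,0,0],[10,-0.02,0,0,0],[10,0,0,-0.06,0],[10,0,0,-0.1,0],[10,0,0,-0.1,0],[10,0,0,0,0]]]'
cat >> h.py <<'E'
def tray():
    im,d,m=snap('top'); W=cloud(d,m)
    r=[r for r in env.regions_of('tray','top') if r['mask'].sum()>1000][:1]
    for x in r:
        P=W[x['mask']]; P=P[np.isfinite(P).all(1)]; P=P[P[:,2]>.015]; print('tray',rect(P))
    print('tin',rect(poses([W],(.438,-.197),.115,.027,.038)))
E
python3 -c "
from h import *
tray(); go()"
```

```text
t: 16.5
tcp_pos: [0.5226, 0.2014, 0.1485]
ee_rot: [[0.998, -0.061, 0.008], [-0.061, -0.998, 0.002], [0.008, -0.003, -1.0]]
contact_force: [-0.3, 0.2, -0.7]
opening: 0.0314
grip_force: 30.0
tray (array([0.419 , 0.2319]), array([191.1, 232.4]), 12.4)
tin (array([ 0.4384, -0.1965]), array([140.8, 140.6]), 85.3)
t 16.6 tcp [0.5202 0.2008 0.1442] yaw -3.48 F [-0.15 -0.11 -0.91] op 0.0318 grip 30.0
```

```bash
sed -i "s/P=P\[P\[:,2\]>.015\]/P=P[(P[:,2]>.015)\&(P[:,2]<.03)]/" h.py
python3 -c "
from h import *
tray(); go((.413,.308,.144),(.413,.308,.014))"
```

```text
tray (array([0.4723, 0.2585]), array([117.5, 261.8]), 36.1)
tin (array([ 0.4384, -0.1967]), array([141. , 140.5]), 85.4)
t 16.7 tcp [0.5193 0.2005 0.1424] yaw -3.48 F [ 0.21 -0.36 -0.45] op 0.0317 grip 30.0
[0.413 0.308 0.144] frac [-0.3755 -0.3362 -0.0047]
[0.413 0.308 0.014] frac [ 1.100e-03 -4.000e-04  4.333e-01]
```

```bash
python3 -m pendant '[[[10,-0.0626,-0.056,0,0],[10,-0.0626,-0.056,0,0],[10,-0.0626,-0.056,0,0],[10,-0.0626,-0.056,0,0],[10,-0.0626,-0.056,0,0],[10,-0.0626,-0.056,0,0],[10,0,0,0,0],[10,0,0,0,0]]]' >/dev/null
python3 -c "
from h import *
import cv2
im,d,m=snap('wrist'); W1=cloud(d,m); im,d,m=snap('scene'); W2=cloud(d,m)
P=poses([W1,W2],(.444,.239),.135,.021,.029); print(len(P),rect(P))
S=np.load('scene_W.npy'); print('before',rect(poses([S],(.444,.239),.135,.021,.029)))
im=cv2.resize(im,(800,600)); cv2.imwrite('pics/s2.png',im[150:450,250:800])
go((.413,.308,.014))"
```

```text
4123 (array([0.4417, 0.2387]), array([143.9, 232.9]), 11.5)
before (array([0.4426, 0.2392]), array([141.4, 231. ]), 11.4)
t 17.8 tcp [0.4142 0.3075 0.1434] yaw -3.53 F [-0.15  0.33 -0.15] op 0.0316 grip 30.0
[0.413 0.308 0.014] frac [-0.0038 -0.0018  0.4313]
```

View pics/s2.png

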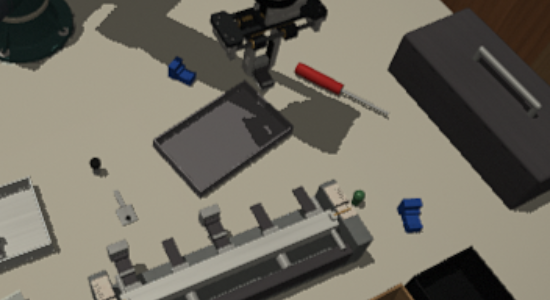

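The tray at (225,137) is unmoved and the clip is held above it. I place it.

```bash
python3 -m pendant '[[[10,-0.004,0,0.08,0],[10,0,0,0.08,0],[10,0,0,0.08,0],[10,0,0,0.08,0],[10,0,0,0.06,0],[10,0,0,0.04,0],[10,0,0,0.012,0],[10,0,0,0,0]]]'
python3 -m pendant '[[[42,0,0,0,0],[42,0,0,0,0],[42,0,0,0,0],[42,0,0,-0.05,0],[42,0,0,-0.1,0],[42,0,0,-0.15,0],[60,0,0,-0.15,0],[60,0,0,0,0]]]'
python3 -c "
from h import *
go((.599,.115,.16),(.599,.115,.066))"
```

```text
t: 18.8
tcp_pos: [0.413, 0.3084, 0.0147]
ee_rot: [[0.998, -0.061, 0.001], [-0.061, -0.998, 0.0], [0.001, -0.0, -1.0]]
contact_force: [0.2, -0.4, -0.2]
opening: 0.0319
grip_force: 30.0
t: 19.8
tcp_pos: [0.4153, 0.3099, 0.1556]
ee_rot: [[0.998, -0.061, 0.01], [-0.061, -0.998, 0.006], [0.009, -0.006, -1.0]]
contact_force: [0.6, -0.4, 1.1]
opening: 0.0576
grip_force: 0.0
t 19.8 tcp [0.4153 0.3099 0.1556] yaw -3.48 F [ 0.57 -0.41  1.09] op 0.0576 grip 0.0
[0.599 0.115 0.16 ] frac [ 0.6508  0.6112 -0.0124]
[0.599 0.115 0.066] frac [-0.003   0.002   0.3133]
```

```bash
python3 -m pendant '[[[60,0.093,0.0873,-0.002,0],[60,0.093,0.0873,-0.002,0],[60,0.093,0.0873,-0.002,0],[60,0.093,0.0873,-0.002,0],[60,0.093,0.0873,-0.002,0],[60,0.093,0.0873,-0.002,0],[60,0.093,0.0873,-0.002,0],[60,0,0,0,0],[60,0,0,0,0]]]' >/dev/null
python3 -c "
from h import *
im,d,m=snap('wrist'); W=cloud(d,m)
for c in [(.599,.115),(.59,-.045)]:
    P=poses([W],c,.045,.0925,.1); print(np.round(P.mean(0),4),rect(P),len(P)) if len(P) else print('none')
go((.599,.115,.066))
"
```

```text
[0.5991 0.1145 0.0945] (array([0.5989, 0.1147]), array([31.8, 15.5]), 86.5) 899
[ 0.5897 -0.044   0.0947] (array([ 0.5895, -0.0444]), array([32.6, 16. ]), 86.7) 960
t 20.98 tcp [0.5955 0.1141 0.153 ] yaw -3.44 F [ 0.63  0.87 -0.57] op 0.0603 grip 0.0
[0.599 0.115 0.066] frac [ 0.0118 -0.0036  0.2901]
```

```bash
python3 -m pendant '[[[60,0.011,-0.003,0.072,0],[60,0,0,0.072,0],[60,0,0,0.072,0],[60,0,0,0.073,0],[60,0,0,0,0],[10,0,0,0,0],[10,0,0,0,0],[10,0,0,0,0],[10,0,0,0,0],[10,0,0,0,0],[10,0,0,0,0]]]'
python3 -m pendant '[[[10,-0.02,0,0,0],[10,-0.02,0,0,0],[10,-0.02,0,0,0],[10,-0.02,0,0,0],[10,-0.02,0,0,0],[10,-0.02,0,0,0],[10,-0.02,0,0,0],[10,0,0,0,0],[10,0,0,0,0]]]'
python3 -c "
from h import *
go()
im,d,m=snap('wrist'); cv2.imwrite('pics/w5.png',im)"
```

```text
t: 22.35
tcp_pos: [0.6, 0.1144, 0.0672]
ee_rot: [[0.998, -0.061, 0.001], [-0.061, -0.998, 0.0], [0.001, -0.0, -1.0]]
contact_force: [0.0, 0.4, 1.2]
opening: 0.0321
grip_force: 30.0
t: 23.48
tcp_pos: [0.5619, 0.116, 0.0688]
ee_rot: [[0.998, -0.061, 0.011], [-0.061, -0.998, -0.001], [0.011, 0.0, -1.0]]
contact_force: [9.5, -0.5, -0.6]
opening: 0.0316
grip_force: 30.0
t 23.48 tcp [0.5619 0.116  0.0688] yaw -3.51 F [ 9.51 -0.48 -0.64] op 0.0316 grip 30.0
```

View pics/w5.png

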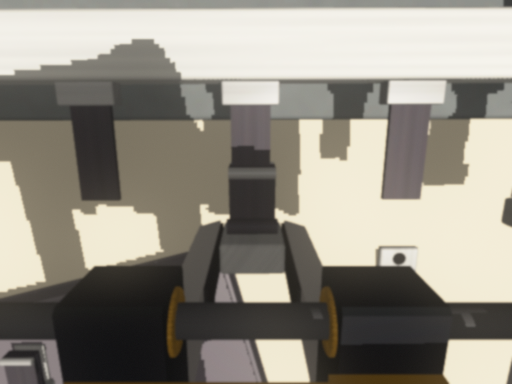

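Clip C is still on its card at 9.5 N (about 24 mm), so it is good and goes in the tray.

```bash
python3 -m pendant '[[[10,-0.02,0,0,0],[10,-0.02,0,0,0],[10,-0.02,0,0,0],[10,-0.02,0,0,0],[10,-0.02,0,0,0],[10,-0.02,0,0,0],[10,-0.02,0,0,0],[10,0,0,-0.06,0],[10,0,0,-0.1,0],[10,0,0,-0.1,0],[10,0,0,0,0],[10,0,0,0,0]]]' >/dev/null
python3 -c "
from h import *
im,d,m=snap('wrist'); W1=cloud(d,m); im,d,m=snap('scene'); W2=cloud(d,m); im,d,m=snap('top'); W3=cloud(d,m)
P=poses([W1,W2,W3],(.442,.239),.14,.021,.029); print(len(P),rect(P))
go((.425,.240,.146),(.425,.240,.015))"
```

```text
2589 (array([0.4428, 0.2382]), array([142.3, 232.3]), 11.6)
t 25.18 tcp [0.515  0.1191 0.1431] yaw -3.48 F [ 0.61  0.13 -1.01] op 0.0315 grip 30.0
[0.425 0.24  0.146] frac [-0.3239 -0.384  -0.0088]
[0.425 0.24  0.015] frac [ 1.400e-03 -3.000e-04  4.367e-01]
```

```bash
python3 -m pendant '[[[10,-0.054,-0.064,-0.001,0],[10,-0.054,-0.064,-0.001,0],[10,-0.054,-0.064,-0.001,0],[10,-0.054,-0.064,-0.001,0],[10,-0.054,-0.064,-0.001,0],[10,-0.054,-0.064,-0.001,0],[10,0,0,0,0],[10,0,0,0,0]]]'
python3 -m pendant '[[[10,0,0,0.08,0],[10,0,0,0.08,0],[10,0,0,0.08,0],[10,0,0,0.08,0],[10,0,0,0.06,0],[10,0,0,0.04,0],[10,0,0,0.01,0],[10,0,0,0,0]]]'
python3 -m pendant '[[[42,0,0,0,0],[42,0,0,0,0],[42,0,0,0,0],[42,0,0,-0.05,0],[42,0,0,-0.1,0],[42,0,0,-0.15,0],[60,0,0,-0.15,0],[60,0,0,0,0],[60,0,0,0,0]]]' >/dev/null
python3 -c "
from h import *
im,d,m=snap('wrist'); cv2.imwrite('pics/w6.png',im)
go((.5897,-.0442,.16),(.5897,-.0442,.066))"
```

```text
t: 26.18
tcp_pos: [0.4259, 0.2396, 0.1459]
ee_rot: [[0.998, -0.061, -0.001], [-0.061, -0.998, -0.001], [-0.001, 0.001, -1.0]]
contact_force: [-0.9, -0.7, -0.3]
opening: 0.0317
grip_force: 30.0
t: 27.18
tcp_pos: [0.4264, 0.24, 0.018]
ee_rot: [[0.998, -0.061, 0.001], [-0.061, -0.998, 0.0], [0.001, -0.0, -1.0]]
contact_force: [-0.3, 0.5, -0.5]
opening: 0.0317
grip_force: 30.0
t 28.35 tcp [0.4251 0.2398 0.1517] yaw -3.48 F [-0.07 -0.31 -0.21] op 0.0598 grip 0.0
[ 0.5897 -0.0442  0.16  ] frac [ 0.605   0.9117 -0.0279]
[ 0.5897 -0.0442  0.066 ] frac [ 6.000e-04 -3.000e-04  3.133e-01]
```

View pics/w6.png

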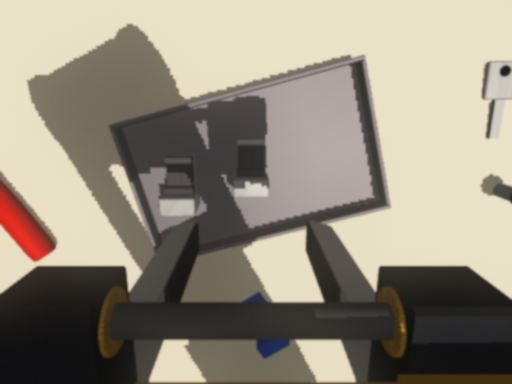

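Clips B (178,185) and C (250,165) both lie in the tray. Next is clip D.

```bash
python3 -m pendant '[[[60,0.0675,0.1013,-0.004,0],[60,0.0675,0.1013,-0.003,0],[60,0.0675,0.1013,-0.003,0],[60,0.0675,0.1013,-0.003,0],[60,0.0675,0.1013,-0.003,0],[60,0.0675,0.1013,-0.003,0],[60,0.0675,0.1013,-0.003,0],[60,0.0675,0.1013,-0.003,0],[60,0.0675,0.1013,-0.003,0],[60,0,0,0,0],[60,0,0,0,0]]]' >/dev/null
python3 -c "
from h import *
im,d,m=snap('wrist'); W=cloud(d,m)
for c in [(.59,-.045)]:
    P=poses([W],c,.045,.0925,.1); print(np.round(P.mean(0),4),rect(P),len(P)) if len(P) else print('none')
go((.59,-.0443,.066))
"
```

```text
[ 0.5899 -0.0451  0.0946] (array([ 0.5897, -0.045 ]), array([31.4, 15.8]), 86.6) 870
t 29.77 tcp [ 0.5903 -0.043   0.1599] yaw -3.44 F [ 0.01  0.   -0.63] op 0.0599 grip 0.0
[ 0.59   -0.0443  0.066 ] frac [2.000e-04 4.600e-03 3.131e-01]
```

```bash
python3 -m pendant '[[[60,0,0.005,0.078,0],[60,0,0,0.078,0],[60,0,0,0.078,0],[60,0,0,0.079,0],[60,0,0,0,0],[10,0,0,0,0],[10,0,0,0,0],[10,0,0,0,0],[10,0,0,0,0],[10,0,0,0,0],[10,0,0,0,0]]]'
python3 -m pendant '[[[10,-0.02,0,0,0],[10,-0.02,0,0,0],[10,-0.02,0,0,0],[10,-0.02,0,0,0],[10,-0.02,0,0,0],[10,-0.02,0,0,0],[10,-0.02,0,0,0],[10,0,0,0,0],[10,0,0,0,0]]]'
python3 -c "
from h import *
go()
im,d,m=snap('wrist'); cv2.imwrite('pics/w7.png',im)"
```

```text
t: 31.15
tcp_pos: [0.5915, -0.0455, 0.0676]
ee_rot: [[0.998, -0.061, 0.001], [-0.061, -0.998, -0.0], [0.001, 0.0, -1.0]]
contact_force: [0.6, 1.2, 2.2]
opening: 0.0318
grip_force: 30.0
t: 32.28
tcp_pos: [0.5485, -0.0428, 0.0664]
ee_rot: [[0.998, -0.061, -0.002], [-0.061, -0.998, 0.0], [-0.002, -0.0, -1.0]]
contact_force: [-0.3, -0.8, -0.8]
opening: 0.032
grip_force: 30.0
t 32.27 tcp [ 0.5485 -0.0428  0.0664] yaw -3.48 F [-0.34 -0.8  -0.85] op 0.032 grip 30.0
```

View pics/w7.png

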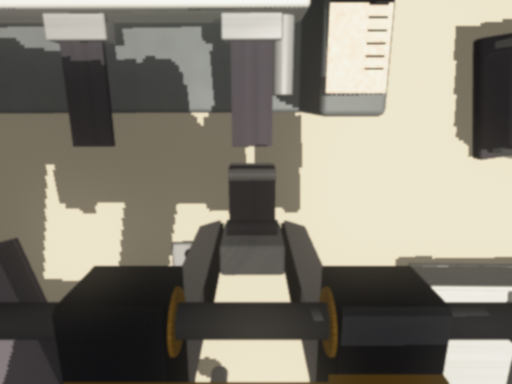

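The card at (250,95) is free and the clip came off by 43 mm with no force left, so clip D is weak and goes in the tin.

```bash
python3 -m pendant '[[[10,-0.05,0,0,0],[10,-0.03,0,-0.09,0],[10,0,0,-0.09,0],[10,0,0,-0.09,0],[10,0,0,0,0],[10,0,0,0,0]]]' >/dev/null
python3 -c "
from h import *
im,d,m=snap('scene'); W2=cloud(d,m); im,d,m=snap('top'); W3=cloud(d,m)
P=poses([W2,W3],(.438,-.197),.12,.027,.0375); print(len(P),rect(P))
go((.434,-.1665,.146),(.434,-.1665,.014))"
```

```text
683 (array([ 0.4196, -0.2247]), array([140.6, 143.3]), 85.9)
t 33.17 tcp [ 0.524  -0.0413  0.1463] yaw -3.48 F [-0.68 -0.32 -0.98] op 0.0315 grip 30.0
[ 0.434  -0.1665  0.146 ] frac [-0.2742  0.4349  0.0017]
[ 0.434  -0.1665  0.014 ] frac [1.5e-03 1.0e-04 4.4e-01]
```

The tin has been knocked to (0.420,-0.225), so I re-aim.

```bash
python3 -m pendant '[[[10,-0.0558,0.0875,0,0],[10,-0.0558,0.0875,0,0],[10,-0.0558,0.0875,0,0],[10,-0.0558,0.0875,0,0],[10,-0.0558,0.0875,0,0],[10,-0.0558,0.0875,0,0],[10,0,0,0,0],[10,0,0,0,0]]]' >/dev/null
python3 -c "
from h import *
im,d,m=snap('wrist'); W1=cloud(d,m);im,d,m=snap('scene'); W2=cloud(d,m); im,d,m=snap('top'); W3=cloud(d,m)
P=poses([W1,W2,W3],(.42,-.224),.107,.029,.0375); print(len(P),rect(P))
P=poses([W2,W3],(.42,-.224),.107,.029,.0375); print(len(P),rect(P))
for r in env.regions_of('clip1','top'):
    w=W3[r['mask']]; print(round(r['p'],2),np.round(np.nanmedian(w,0),3))
go((.415,-.1945,.146),(.415,-.1945,.014))"
```

```text
3176 (array([ 0.4189, -0.2254]), array([142.1, 144. ]), 85.9)
464 (array([ 0.4201, -0.2249]), array([140.7, 141.8]), 86.0)
0.64 [0.727 0.446 0.02 ]
0.6 [0.427 0.305 0.025]
0.49 [0.275 0.236 0.022]
0.47 [0.44  0.239 0.026]
t 34.38 tcp [ 0.4158 -0.1918  0.1479] yaw -3.4 F [-0.21  0.42 -0.51] op 0.0317 grip 30.0
[ 0.415  -0.1945  0.146 ] frac [-0.0021  0.009   0.0065]
[ 0.415  -0.1945  0.014 ] frac [1.0e-04 1.0e-04 4.4e-01]
```

```bash
python3 -c "
from h import *
im,d,m=snap('wrist'); W1=cloud(d,m);im,d,m=snap('scene'); W2=cloud(d,m)
for W in (W1,W2):
    P=poses([W],(.42,-.224),.058,.012,.046); print(len(P),np.round(P.min(0),3),np.round(P.max(0),3))
    P=poses([W],(.42,-.224),.06,.036,.046); print(len(P),rect(P) if len(P)>5 else 0)
"
```

```text
1793 [ 0.424 -0.271  0.012] [ 0.474 -0.239  0.041]
694 (array([ 0.4322, -0.2551]), array([31.6, 16.2]), 89.1)
203 [ 0.426 -0.27   0.014] [ 0.474 -0.237  0.044]
65 (array([ 0.4358, -0.253 ]), array([17.1, 31.4]), 3.8)
```

Clip A is inside the tin at y≈-0.255, clear of the chosen slot.

```bash
python3 -m pendant '[[[10,-0.002,0.008,0.08,0],[10,0,0,0.08,0],[10,0,0,0.08,0],[10,0,0,0.08,0],[10,0,0,0.06,0],[10,0,0,0.04,0],[10,0,0,0.018,0],[10,0,0,0,0]]]'
python3 -m pendant '[[[42,0,0,0,0],[42,0,0,0,0],[42,0,0,0,0],[42,0,0,-0.05,0],[42,0,0,-0.1,0],[42,0,0,-0.15,0],[60,0,0,-0.15,0],[20,0,0,0,0],[10,0,0,0,0]]]' >/dev/null
python3 -c "
from h import *
im,d,m=snap('wrist'); W1=cloud(d,m);a=im;im,d,m=snap('scene'); W2=cloud(d,m); im,d,m=snap('top'); W3=cloud(d,m)
P=poses([W1,W2,W3],(.42,-.224),.107,.029,.0375); print('tin',rect(P))
P=poses([W2,W3],(.442,.239),.14,.021,.029); print('tray',rect(P))
for c in ('W1','W2','W3'):
    W=eval(c)
    print('knob',rect(poses([W],(.617,-.231),.03,.09,.1)),'roof',rect(poses([W],(.617,-.231),.06,.063,.073)))
cv2.imwrite('pics/w8.png',np.hstack([cv2.resize(a,(400,300)),cv2.resize(im,(400,300))]))
go()"
```

```text
t: 35.48
tcp_pos: [0.4148, -0.1949, 0.0169]
ee_rot: [[0.998, -0.061, 0.0], [-0.061, -0.998, -0.0], [0.0, 0.0, -1.0]]
contact_force: [0.6, -0.3, -0.6]
opening: 0.0317
grip_force: 30.0
tin (array([ 0.4193, -0.2255]), array([142., 144.]), 85.8)
tray (array([0.4106, 0.2323]), array([207.5, 232.4]), 11.2)
knob (array([0., 0.]), array([0., 0.]), 0.0) roof (array([0., 0.]), array([0., 0.]), 0.0)
knob (array([ 0.6172, -0.2302]), array([14.3, 13.8]), 4.3) roof (array([ 0.6164, -0.2304]), array([74.1, 55.8]), 4.8)
knob (array([ 0.6177, -0.2322]), array([12.8, 13.3]), 8.2) roof (array([ 0.6181, -0.2321]), array([73.5, 57.2]), 6.5)
t 36.75 tcp [ 0.4138 -0.1944  0.1501] yaw -3.48 F [-0.36 -0.45  0.29] op 0.0231 grip 0.0
```

View pics/w8.png

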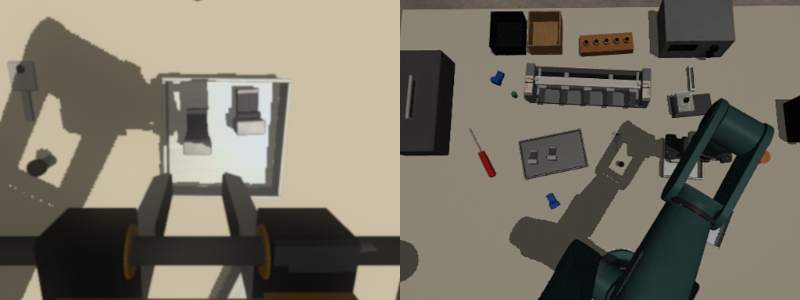

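All four clips are placed: two in the tin and two in the tray. The guard knob is at (0.617,-0.231) with yaw about +5°. I align the tool and move above it.

```bash
python3 -m pendant '[[[40,0,0,-0.02,-0.14],[40,0,0,0,-0.143],[40,0,0,0,0],[40,0,0,0,0]]]' >/dev/null
python3 -c "
from h import *
go((.6174,-.231,.155),(.6174,-.231,.078))"
```

```text
t 37.25 tcp [ 0.4143 -0.1947  0.1569] yaw 4.95 F [-0.34  0.11 -0.25] op 0.0397 grip 0.0
[ 0.6174 -0.231   0.155 ] frac [0.664  0.179  0.0054]
[ 0.6174 -0.231   0.078 ] frac [3.000e-04 2.000e-04 2.567e-01]
```

```bash
python3 -m pendant '[[[40,0.11,0.03,0,0],[40,0.11,0.03,0,0],[40,0.11,0.03,0,0],[40,0.11,0.03,0,0],[40,0.112,0.03,0,0],[40,0.112,0.029,0,0],[40,0,0,0,0],[40,0,0,0,0]]]' >/dev/null
python3 -c "
from h import *
im,d,m=snap('wrist'); W=cloud(d,m)
print('knob',rect(poses([W],(.617,-.231),.03,.09,.1)),'roof',rect(poses([W],(.617,-.231),.06,.063,.073)))
go((.6174,-.231,.078))"
```

```text
knob (array([ 0.6152, -0.2326]), array([13.7, 13.3]), 5.3) roof (array([ 0.6149, -0.2323]), array([72.3, 56.1]), 5.3)
t 38.3 tcp [ 0.6169 -0.2309  0.1577] yaw 4.98 F [-0.12 -0.28 -0.53] op 0.04 grip 0.0
[ 0.6174 -0.231   0.078 ] frac [0.0019 0.0006 0.2657]
```

```bash
python3 -m pendant '[[[40,-0.006,0.005,0.08,0],[40,0,0,0.08,0],[40,0,0,0.06,0],[40,0,0,0.045,0],[40,0,0,0,0],[5,0,0,0,0],[5,0,0,0,0],[5,0,0,0,0],[5,0,0,0,0],[5,0,0,0,0]]]'
python3 -m pendant '[[[5,0,0.03,0,0],[5,0,0.04,0,0],[5,0,0.04,0,0],[5,0,0.04,0,0],[5,0,0.04,0,0],[5,0,0.04,0,0],[5,0,0.03,0,0],[5,0,0.018,0,0],[5,0,0,0,0]]]'
```

```text
t: 39.55
tcp_pos: [0.6166, -0.2328, 0.0791]
ee_rot: [[0.996, 0.087, 0.001], [0.087, -0.996, -0.001], [0.001, 0.001, -1.0]]
contact_force: [-0.4, -0.6, 3.1]
opening: 0.0136
grip_force: 30.0
t: 40.67
tcp_pos: [0.6242, -0.3157, 0.0792]
ee_rot: [[0.996, 0.087, 0.002], [0.087, -0.996, 0.002], [0.002, -0.002, -1.0]]
contact_force: [0.6, 4.7, 6.5]
opening: 0.0138
grip_force: 30.0
```

The guard has slid 83 mm. I release it and move over the button with the fingers closed.

```bash
python3 -m pendant '[[[40,0,0,0,0],[40,0,0,0,0],[40,0,0,0,0],[40,0,0,-0.08,0],[40,0,0,-0.1,0],[0,0,-0.14,0,0],[0,0,-0.14,0,0],[0,0,0,0,0],[0,0,0,0,0]]]' >/dev/null
python3 -c "
from h import *
im,d,m=snap('scene'); W=cloud(d,m); im,d,m=snap('top'); W2=cloud(d,m)
for w in (W,W2): print('cap',rect(poses([w],(.616,-.231),.03,.049,.06)),np.nanmedian(poses([w],(.616,-.231),.012,.04,.07)[:,2]))
for w in (W,W2): print('knob',rect(poses([w],(.6242,-.3157),.03,.088,.1)))
go((.6162,-.2322,.07))"
```

```text
cap (array([ 0.6174, -0.2284]), array([24.9, 22.7]), 23.2) 0.052595764505201106
cap (array([ 0.6234, -0.2231]), array([ 6. , 23.3]), 66.1) 0.052122632341175104
knob (array([ 0.6237, -0.313 ]), array([15.4, 13.2]), 6.4)
knob (array([0., 0.]), array([0., 0.]), 0.0)
t 41.9 tcp [ 0.616  -0.2333  0.132 ] yaw 4.94 F [-0.1  -0.25 -0.2 ] op 0.0005 grip 0.0
[ 0.6162 -0.2322  0.07  ] frac [ 0.0011 -0.0038  0.2065]
```

```bash
python3 -m pendant '[[[0,0,0,0.08,0],[0,0,0,0.08,0],[0,0,0,0.05,0],[0,0,0,0.025,0],[0,0,0,0,0],[0,0,0,0,0]]]'
```

```text
t: 42.65
tcp_pos: [0.6168, -0.2325, 0.063]
ee_rot: [[0.996, 0.087, 0.002], [0.087, -0.996, -0.001], [0.002, 0.001, -1.0]]
contact_force: [-0.3, 0.6, -0.6]
opening: 0.0007
grip_force: 0.0
```

```bash
python3 -m pendant '[[[0,0,0,0.015,0],[0,0,0,0.012,0],[0,0,0,0.009,0],[0,0,0,0.006,0],[0,0,0,0,0],[0,0,0,0,0]]]'
```

```text
t: 43.4
tcp_pos: [0.6163, -0.2321, 0.0496]
ee_rot: [[0.996, 0.087, 0.001], [0.087, -0.996, -0.0], [0.001, 0.0, -1.0]]
contact_force: [0.2, -0.3, 1.8]
opening: 0.0005
grip_force: 1.2
```

```bash
python3 -m pendant '[[[0,0,0,0.005,0],[0,0,0,0,0],[0,0,0,0,0],[0,0,0,0,0]]]'
```

```text
t: 43.9
tcp_pos: [0.6163, -0.2322, 0.0483]
ee_rot: [[0.996, 0.087, 0.001], [0.087, -0.996, -0.0], [0.001, 0.0, -1.0]]
contact_force: [-0.7, -0.4, 5.8]
opening: 0.0006
grip_force: 2.6
```

It reads 5.8 N at z=48.3 mm, which is the halfway stop. I hold about a second, then press fully down.

```bash
python3 -m pendant '[[[0,0,0,0,0],[0,0,0,0,0],[0,0,0,0,0],[0,0,0,0,0],[0,0,0,0,0],[0,0,0,0,0],[0,0,0,0,0],[0,0,0,0,0]]]'
python3 -m pendant '[[[0,0,0,0.014,0],[0,0,0,0.014,0],[0,0,0,0,0],[0,0,0,0,0],[0,0,0,0,0]]]'
```

```text
t: 44.9
tcp_pos: [0.6164, -0.2321, 0.0483]
ee_rot: [[0.996, 0.087, 0.001], [0.087, -0.996, -0.0], [0.001, 0.0, -1.0]]
contact_force: [-0.2, 0.8, 6.2]
opening: 0.0002
grip_force: 2.6
t: 45.52
tcp_pos: [0.6164, -0.2322, 0.0422]
ee_rot: [[0.996, 0.087, 0.002], [0.087, -0.996, -0.001], [0.001, 0.001, -1.0]]
contact_force: [-4.1, 2.6, 12.7]
opening: 0.0004
grip_force: 6.2
```

Fully down, 6.1 mm further at 12.7 N. I press slightly more, release, and return to the knob.

```bash
python3 -m pendant '[[[0,0,0,0.006,0],[0,0,0,0,0],[0,0,0,0,0],[0,0,0,-0.05,0],[0,0,0,-0.12,0],[0,0,0,-0.16,0],[40,0,0,0,0],[40,0,0.1388,0,0],[40,0,0.1388,0,0],[40,0,0,0,0],[40,0,0,0,0]]]'
python3 -c "
from h import *
im,d,m=snap('wrist'); W=cloud(d,m); print('knob',rect(poses([W],(.6238,-.315),.03,.088,.1)))
go((.6238,-.3157,.079))"
```

```text
t: 46.9
tcp_pos: [0.6226, -0.3141, 0.1343]
ee_rot: [[0.996, 0.087, -0.003], [0.087, -0.996, 0.002], [-0.003, -0.003, -1.0]]
contact_force: [0.4, 0.2, -0.1]
opening: 0.0399
grip_force: 0.0
knob (array([ 0.6228, -0.3156]), array([13.8, 13.6]), 5.3)
t 46.95 tcp [ 0.6229 -0.3138  0.1349] yaw 5.05 F [ 0.47 -0.1   0.09] op 0.0402 grip 0.0
[ 0.6238 -0.3157  0.079 ] frac [0.0028 0.007  0.1863]
```

```bash
python3 -m pendant '[[[40,0,0.006,0.06,0],[40,0,0,0.07,0],[40,0,0,0.054,0],[40,0,0,0,0],[5,0,0,0,0],[5,0,0,0,0],[5,0,0,0,0],[5,0,0,0,0],[5,0,0,0,0]]]'
python3 -m pendant '[[[5,0,-0.03,0,0],[5,0,-0.04,0,0],[5,0,-0.04,0,0],[5,0,-0.04,0,0],[5,0,-0.04,0,0],[5,0,-0.04,0,0],[5,0,-0.03,0,0],[5,0,-0.02,0,0],[5,0,0,0,0],[5,0,0,0,0]]]'
```

```text
t: 48.08
tcp_pos: [0.624, -0.3157, 0.0825]
ee_rot: [[0.996, 0.088, 0.001], [0.088, -0.996, 0.001], [0.001, -0.001, -1.0]]
contact_force: [-0.7, 5.2, 5.9]
opening: 0.0135
grip_force: 30.0
t: 49.32
tcp_pos: [0.6163, -0.2322, 0.0824]
ee_rot: [[0.996, 0.088, 0.001], [0.088, -0.996, 0.0], [0.001, 0.0, -1.0]]
contact_force: [-0.4, 2.1, 6.4]
opening: 0.0136
grip_force: 30.0
```

Shut. I release, retreat clear and verify everything.

```bash
python3 -m pendant '[[[40,0,0,0,0],[40,0,0,0,0],[40,0,0,0,0],[40,0,0,-0.08,0],[40,0,0,-0.15,0],[40,-0.1,0,-0.15,0],[40,-0.17,0,0,0],[40,-0.17,0,0,0],[40,-0.17,0,0,0],[40,0,0.17,0,0],[40,0,0.17,0,0],[40,0,0,0,0]]]'
python3 -c "
from h import *
im,d,m=snap('scene'); W2=cloud(d,m); b,d,m=snap('top'); W3=cloud(d,m)
for w in (W2,W3):
    print('knob',rect(poses([w],(.617,-.231),.03,.088,.1)))
    print('tin',rect(poses([w],(.42,-.224),.105,.029,.0375)),'tray',rect(poses([w],(.442,.239),.135,.021,.029)))
cv2.imwrite('pics/fin.png',np.vstack([cv2.resize(im,(400,300)),cv2.resize(b,(400,300))]))
go()"
```

```text
t: 50.82
tcp_pos: [0.4419, -0.3532, 0.1939]
ee_rot: [[0.997, 0.083, -0.002], [0.083, -0.997, 0.001], [-0.002, -0.001, -1.0]]
contact_force: [0.2, 0.6, -0.1]
opening: 0.0398
grip_force: 0.0
knob (array([ 0.6169, -0.2296]), array([14.4, 12.8]), 2.9)
tin (array([ 0.4195, -0.2242]), array([139.7, 143.2]), 85.8) tray (array([0.443 , 0.2392]), array([141.7, 231.8]), 11.6)
knob (array([ 0.6173, -0.2319]), array([13.2, 14.4]), 13.3)
tin (array([ 0.4208, -0.2256]), array([139.7, 140.6]), 85.9) tray (array([0.4434, 0.2375]), array([140.6, 230.1]), 11.3)
t 50.92 tcp [ 0.4425 -0.3506  0.1946] yaw 4.96 F [ 0.23 -0.49 -0.1 ] op 0.04 grip 0.0
```

View pics/fin.png

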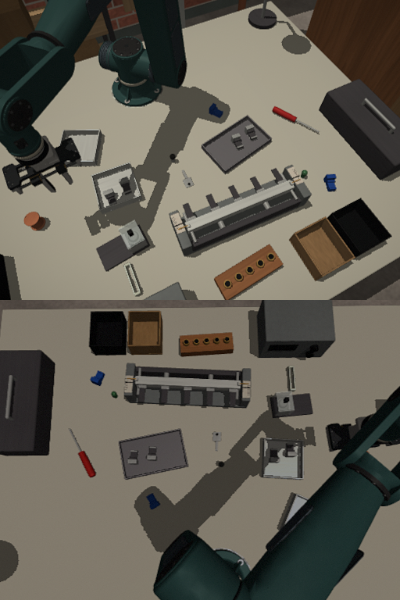

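The final picture shows two clips in the tray (about (155,455) in the lower view) and two in the tin at (283,458). All cards are bare, the guard is shut, the bystanders are in place and the arm is clear.

```bash
python3 -c "
from station import env
print(env.finish_job())"
```

```text
the job is handed in; nothing more can be done
None
```

The job is handed in: two good clips are in the long tray and two weak ones in the square tin, the log button was pressed halfway and then fully, and the guard is shut; the hand-in returned no verdict.

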